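# Open the push-and-turn jar from the pull-out tray

## Robot

A 6-joint arm with a two-finger parallel gripper is mounted at the origin on the work surface. World frame = base frame: x ahead of the robot, y to its left, z up, the work surface at z = 0. Lengths are in m, angles in degrees, forces in N, time in s.
With the tool pointing down it reaches from about 0.325 to 1 m from the base axis. Payload 5.1 kg.
Tool frame: the origin (TCP) lies on the centre line of the jaws, within the pads' length; the fingertips stand 19 mm ahead of it and the grasp point (between the pads) is the TCP; z points along the fingers, y is the line along which they close (so a half turn about z gives the same grasp; the last joint's range is limited). The gripper opens to 85 mm and grips with 20 to 120 N. Pads are 22 mm wide; open, the fingers measure 114 mm over their backs; the gripper's body (76 mm by 85 mm) begins 54 mm behind the grasp point. The pads swing forward as they close: fully open they stand 13 mm farther back than shut.
Start: joints at [68.148, 7.093, 94.555, -0, 78.352, -4.733], TCP at [0.191, 0.621, 0.25] pointing down, gripper open.
Joint ranges: [-149.61, 149.61], [-58.7, 133.49], [1.44, 155.28], [-77.14, 257.14], [18.33, 153.61], [-166.67, 166.67]. Speed limits (degrees/s): [147.25, 147.25, 180, 180, 180, 180].

## Interface

Orientations are given as [roll, pitch, yaw] about the fixed x, y, z axes, in that order (R = Rz(yaw) Ry(pitch) Rx(roll)).
In Python, from bench import robot, vision gives the robot as it stands.
- The arm moves only by the shell command python3 -m inch 'ROWS' [FORCE]. ROWS is JSON, one flat list of numbers, 5 for each row, row after row: the opening, from 0 (shut) to 1 (fully open), then the shift along the tool's x, y, z in mm, then the turn about the tool's z in rad. In form: [fingers, x, y, z, twist, fingers, x, y, z, twist, ...]. A call has 1 to 20 rows; each row shifts and turns the commanded pose from where the row before left it, along the tool's axes as they then stand; what a row does not reach is not made up. A row lasts 1/12 s, in which the tool goes at most 41.7 mm and 7.16 degrees, less where a joint would pass 70% of its speed; a pose out of reach is approached as far as the arm can. A call is refused whole if a number of a shift passes 41.7 or a number of a turn 0.125, either way. A call with a gripper value outside its range is refused whole. The fingers move at their own pace and stop on an object; FORCE is the grip in N (left out, the last holds). Time passes only in rows, so rows that do not move let the fingers close. It gives the time, the measured TCP pose, the force, the opening and the grip force at its end, in the units of the state.
- robot.get_state(): the state, without advancing time (a new reading comes with each control period).
- vision.capture(name): name is "scene" or "top"; returns (picture, depth): 400x640x3 uint8, red, green, blue; 400x640 float32, m along the optical axis (not along the pixel's ray), 0 where there is no reading.
- vision.get_calibration(name): a dict with "intrinsics" (3x3 intrinsics, pixels), "world_from_camera" (4x4, takes a point from camera to world coordinates). Camera axes: x right, y down, z forward; pixel columns grow to the right and rows downward; lengths in m; the calibration is good to about 2 mm. A picture is of the moment at which its call begins. get_calibration takes no time and is no camera call.
- robot.finish_job(): hands the job in; it is judged then, once.
Trained networks look in the newest picture that a camera, given by its name, has taken for a name from the list of things; names that differ only in an ending like _2 or _b are one class to them, and where a whole thing is asked for, a point or a joint stands for the part that bears it (a point fixed in the world has none). Each returns a list of dicts, best first, with "p" (0 to 1); they miss things now and then, are a little off and sometimes report something else, mostly with a low value. They report only what shows in the picture. A call takes as long as a camera call. They do not tell look-alikes from the thing itself.
- vision.find_in(camera, query): "bbox" ([centre column, centre row, width, height] in pixels, round what is visible of it).
The state is a dict: "time_s": time; "qpos": joint angles; "qd": joint speeds; "effort": joint torques, N m; "tool_pos": TCP position; "tool_rot": TCP orientation; "ft_force": force on the tool from outside, world axes, zero at the start; "ft_torque": the same for the moment, N m; "finger_gap": finger opening in m; "grip_force": force on a finger pad.
Only numpy, scipy, OpenCV 4.12 (cv2) and the standard library are available. Lean on these libraries where they do the work, as an engineer would, in place of code of your own. Each camera call takes 0.05 s, during which the arm holds its last target. There are 200 camera calls.

## Task

Pull the little tray by its black knob fully out from under the wooden shelf, then open the jar of cleaning tablets on it: push the blue safety cap all the way down, keep it down while twisting it anticlockwise until it is free, and lift it straight off. Finish while still holding the cap in the gripper, upright and still, a few centimetres clear above the jar's mouth, with the tray still pulled out; do not put the cap down or let go. Leave the mug and the canister standing where they are.

Things in the scene. Friction and masses are not known exactly. Their poses are not given: they have to be found in the camera images.
- tray (a joint): How far the pull-out tray has slid out, in m: 0 = stowed under the shelf (the start), 0.15 = fully out against its end stop. It slides level along the shelf's own -x axis (see tray_knob), needs about 5 N and stays where it is left.
- tray_knob (a point): Black upright round knob on the tray's near end, 24 mm across, 34 mm tall, on a thin stem; this point is its centre, 69 mm above the counter. Moves with the tray. Its -x is the way the tray is pulled out (roughly towards the robot), z up. The jar's axis is 135 mm behind it (+x). Stowed, it stands 105 mm in front of the shelf's edge. The tray is 82 mm wide, its top 16 mm high.
- jar_mouth (a point): Centre of the jar's mouth: on its axis, top of the red sprung disc under the cap, 130 mm above the counter. Moves with the tray; x as for the knob, z up. White jar with a green band, 72 mm across, clipped tight in the tray (cannot turn or lift); its shoulder slopes from 72 up to 84 mm above the counter. Fully out, its axis is 120 mm in front of the shelf's edge.
- disc (a joint): How far the red sprung disc in the jar's mouth is pushed down by the cap, in m: 0 = cap up, 0.009 = bottomed. The spring starts at 4 N and adds 0.8 N per mm (11 N at the bottom). The cap's safety catch is surely clear while it is pressed down more than 6 mm.
- cap_center (a point): Centre of the loose blue round cap: 54 mm across, 36 mm tall, about 40 g; z up, x along the white mark on top. Shut: centre 117 mm, top 135 mm above the counter, x along the tray's x. Lugs under hooks lock it against twisting and lifting. Pressed 6 to 9 mm and turned over 50 degrees anticlockwise from above it is free (60 is good; stop near 120). It must rise 31 mm to clear the mouth.
- riser: The wooden shelf unit, fixed to the counter. Origin on the counter below the jar's axis when the tray is fully out; the tray slides out along its -x. The shelf board runs from x = 120 to 250 mm, y = -150 to 150 mm, z = 167 to 185 mm, on an upright panel at either end, with the track below; a small pot 50 mm tall is fixed on the board.
- mug: Blue mug on the counter beside the track, radius 40 mm (the handle reaches farther), 90 mm tall; origin at the centre of its underside. Bystander.
- canister: White ceramic canister on the counter on the other side of the track, 92 mm across, 122 mm tall; origin at the centre of its underside. Bystander.
There are look-alikes about, which are no part of the job. Of the things shaped like the part that bears cap_center, the blue one is meant.

How it is judged:
By the outcome, as a careful person would: the job done as asked, in the order asked, and still so for the second after the job is handed in, while the arm keeps its last pose, push and grip.
It also fails if it takes over 51 s, if anything falls off the work surface, if the arm or the gripper's body presses on something with over 40 N, if the wrist force passes 120 N, or if a joint passes its speed limit or range.

## Working session

There is one attempt and no reset: what is moved stays moved. The work goes in short steps, Python scripts to look and compute and a shell command to move; the robot and the scene stay as the last step left them, time stands still between calls to the robot, and variables do not carry over. Pictures are saved under pics/ and viewed, at most 10 in all, crops included, and the job is handed in when it is done.

```bash
ls; mkdir -p pics
cat > h.py <<'E'
import numpy as np, cv2
from bench import robot, vision
def cap(n,f=None):
    im,d=vision.capture(n)
    if f: cv2.imwrite('pics/'+f,im[:,:,::-1])
    return im,d
def cloud(n,d):
    c=vision.get_calibration(n);K=np.array(c['intrinsics']);T=np.array(c['world_from_camera'])
    v,u=np.mgrid[:d.shape[0],:d.shape[1]]
    P=np.stack([(u-K[0,2])/K[0,0]*d,(v-K[1,2])/K[1,1]*d,d],-1)
    return P@T[:3,:3].T+T[:3,3]
E
python3 - <<'E'
from h import *
for n in('scene','top'):
    im,d=cap(n,n+'0.png')
    P=cloud(n,d)
    for q in('tray_knob','cap_center','riser','mug','canister'):
        for r in vision.find_in(n,q)[:3]:
            u,v,w,h=r['bbox']; p=P[min(int(v),399),min(int(u),639)]
            print(n,q,np.round(r['bbox']),round(r['p'],2),np.round(p,3))
print(robot.get_state())
E
```

```text
pics
scene tray_knob [327. 244.  72.  81.] 0.69 [ 0.817 -0.001  0.198]
scene cap_center [266. 251.  22.  30.] 0.67 [ 0.684 -0.109  0.035]
scene riser [351. 252. 156. 143.] 0.96 [0.851 0.036 0.196]
scene mug [213. 220.  47.  48.] 0.58 [ 0.593 -0.21   0.089]
scene canister [364. 159.  31.  49.] 0.7 [0.534 0.21  0.1  ]
top tray_knob [317. 202.  54.  88.] 0.82 [0.681 0.046 0.016]
top tray_knob [308. 178. 161. 194.] 0.62 [0.725 0.069 0.05 ]
top cap_center [245. 225.  24.  24.] 0.89 [0.618 0.204 0.038]
top cap_center [384. 210.  23.  25.] 0.68 [ 0.661 -0.101  0.037]
top cap_center [313. 161.  26.   8.] 0.54 [0.737 0.055 0.135]
top riser [307. 178. 160. 190.] 0.7 [0.726 0.071 0.047]
top mug [436. 265.  47.  54.] 0.84 [ 0.545 -0.22   0.006]
top canister [223. 278.  46.  50.] 0.57 [0.499 0.224 0.123]
top canister [435. 265.  47.  60.] 0.19 [ 0.543 -0.217  0.006]
top canister [308. 178. 161. 196.] 0.16 [0.725 0.069 0.05 ]
{'time_s': 0.6, 'qpos': array([ 6.81465456e+01,  7.09248810e+00,  9.45552677e+01, -5.35627316e-05,
        7.83506253e+01, -4.73374013e+00]), 'qd': array([ 0.06675803,  0.07326847,  0.02425148, -0.08515462,  0.10758175,
        0.00822013]), 'effort': array([-3.81723085e-04, -4.23287022e+01, -3.65525615e+01, -1.34289221e-04,
        8.27175754e-04,  3.81454868e-06]), 'tool_pos': array([0.19137765, 0.6211815 , 0.25033002]), 'tool_rot': array([1.79998391e+02, 1.85880166e-04, 1.62880297e+02]), 'ft_force': array([-0.45385257,  0.47484577,  0.56743902]), 'ft_torque': array([ 0.02348809, -0.01761134, -0.01937021]), 'grip_force': 0.0, 'finger_gap': 0.0850770348490618}
```

```bash
python3 - <<'E'
import cv2
a=cv2.imread('pics/top0.png')[60:310,180:480];b=cv2.imread('pics/scene0.png')[110:360,180:480]
cv2.imwrite('pics/both.png',cv2.resize(cv2.vconcat([a,b]),None,fx=1.2,fy=1.2,interpolation=2))
E
python3 - <<'E'
from h import *
im,d=cap('top');P=cloud('top',d)
box=(P[...,0]>.4)&(P[...,0]<1)&(abs(P[...,1])<.35)
z=P[...,2]
def rep(n,m): 
    p=P[m];print(n,m.sum(),np.round(np.median(p,0),4),np.round(p.min(0),3),np.round(p.max(0),3))
board=box&(abs(z-.185)<.006)
r=cv2.minAreaRect((P[board][:,:2]*1000).astype(np.float32));print('board',r,np.round(cv2.boxPoints(r)))
dark=box&(im.max(-1)<70)&(z>.06)&(z<.1);rep('knob',dark)
im2=im.astype(int);blue=box&(im2[...,2]>im2[...,0]+50)&(z>.125)&(z<.145);rep('cap',blue)
tray=box&(abs(z-.016)<.005)&(P[...,0]>.58)&(abs(P[...,1]-.05)<.08);rep('tray',tray)
r=cv2.minAreaRect((P[tray][:,:2]*1000).astype(np.float32));print('tray',r)
E
```

```text
board ((794.1373901367188, 70.2059555053711), (132.04318237304688, 299.9890441894531), 12.019652366638184) [[698. 203.]
 [761. -90.]
 [890. -63.]
 [827. 231.]]
knob 777 [ 0.5851 -0.0717  0.0777] [ 0.455 -0.242  0.06 ] [0.79  0.211 0.1  ]
cap 6 [0.7359 0.0592 0.1333] [0.735 0.051 0.127] [0.739 0.063 0.135]
tray 2706 [0.6641 0.0417 0.0161] [ 0.58  -0.025  0.011] [0.79  0.113 0.021]
tray ((675.4255981445312, 44.64391326904297), (214.77639770507812, 100.01761627197266), 12.005755424499512)
```

View pics/both.png

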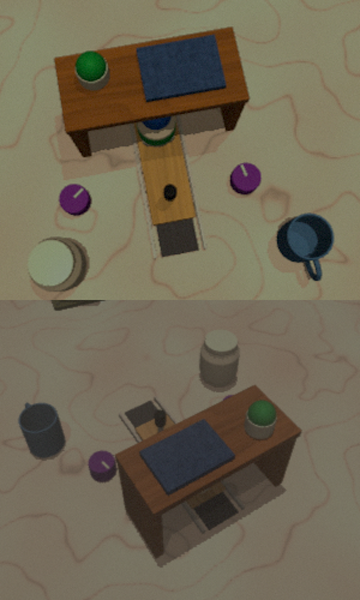

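The top view (x1.2 crop) shows the shelf turned about 12°, the knob at about pixel (322,220), the blue cap peeking out at (313,161), and two purple look-alikes on the counter. The knob position still needs pinning down.

Run:
```python
from h import *
im,d=cap('top');P=cloud('top',d);z=P[...,2]
m=(im.max(-1)<70)&(z>.055)&(z<.1)&(np.hypot(P[...,0]-.628,P[...,1]-.035)<.04)
p=P[m];t=p[p[:,2]>.08];print(m.sum(),p.mean(0),t.mean(0),t.min(0),t.max(0),len(t))
x=np.array([.978,.208]);o=np.array([.6132,.0317])
print('knob pred',o+.015*x,'out',o-.135*x)
s=robot.get_state();a=np.radians(s['tool_rot'][2]);X=np.array([np.cos(a),np.sin(a)]);Y=np.array([np.sin(a),-np.cos(a)])
D=((t.min(0)+t.max(0))/2)[:2]-s['tool_pos'][:2];print('shift tool mm',D@X*1000,D@Y*1000)
```

```text
107 [0.62560429 0.03521043 0.08356954] [0.62673794 0.03511514 0.08601913] [0.61643644 0.02564795 0.08030732] [0.63732113 0.04472439 0.0909772 ] 92
knob pred [0.62787 0.03482] out [0.48117 0.00362]
shift tool mm -588.7092012092454 -431.87042338446685
```

```bash
python3 -m inch '[1,-29.4,-21.6,0,0,1,-29.4,-21.6,0,0,1,-29.4,-21.6,0,0,1,-29.4,-21.6,0,0,1,-29.4,-21.6,0,0,1,-29.4,-21.6,0,0,1,-29.4,-21.6,0,0,1,-29.4,-21.6,0,0,1,-29.4,-21.6,0,0,1,-29.4,-21.6,0,0,1,-29.4,-21.6,0,0,1,-29.4,-21.6,0,0,1,-29.4,-21.6,0,0,1,-29.4,-21.6,0,0,1,-29.4,-21.6,0,0,1,-29.4,-21.6,0,0,1,-29.4,-21.6,0,0,1,-29.4,-21.6,0,0,1,-29.4,-21.6,0,0,1,-29.4,-21.6,0,0]' 40
```

```text
time_s: 2.37
tool_pos: [0.627, 0.0335, 0.2505]
tool_rot: [180.0, 0.0, 162.9]
ft_force: [0.8, 0.5, -0.5]
finger_gap: 0.0857
grip_force: 0.0
```

```bash
python3 -m inch '[1,0,1,30,0,1,0,0,30,0,1,0,0,30,0,1,0,0,30,0,1,0,0,30,0,1,0,0,29,0,0.5,0,0,0,0,0,0,0,0,0,0,0,0,0,0,0,0,0,0,0,0,0,0,0,0,0,0,0,0,0,0,0,0,0,0,0,0,0,0]' 50
```

```text
$: bad value
```

```bash
python3 -m inch '[1,0,1,30,0, 1,0,0,30,0, 1,0,0,30,0, 1,0,0,30,0, 1,0,0,30,0, 1,0,0,29,0, 0.5,0,0,0,0, 0,0,0,0,0, 0,0,0,0,0, 0,0,0,0,0, 0,0,0,0,0, 0,0,0,0,0, 0,0,0,0,0, 0,0,0,0,0]' 50
```

```text
time_s: 3.53
tool_pos: [0.628, 0.035, 0.0746]
tool_rot: [-179.9, 0.2, 162.9]
ft_force: [-2.4, -3.9, 5.6]
finger_gap: 0.0228
grip_force: 49.2
```

```bash
python3 -m inch '[0,4,-2.3,0,0, 0,8.25,-4.6,0,0, 0,8.25,-4.6,0,0, 0,8.25,-4.6,0,0, 0,8.25,-4.6,0,0, 0,8.25,-4.6,0,0, 0,8.25,-4.6,0,0, 0,8.25,-4.6,0,0, 0,8.25,-4.6,0,0, 0,8.25,-4.6,0,0, 0,8.25,-4.6,0,0, 0,8.25,-4.6,0,0, 0,8.25,-4.6,0,0, 0,8.25,-4.6,0,0, 0,8.25,-4.6,0,0, 0,8.25,-4.6,0,0, 0,4.1,-2.2,0,0, 0,0,0,0,0]' 50
python3 - <<'E'
from h import *
im,d=cap('top','top1.png');P=cloud('top',d);z=P[...,2];i=im.astype(int)
m=(i[...,2]>i[...,0]+35)&(z>.128)&(z<.142)&(np.hypot(P[...,0]-.613,P[...,1]-.032)<.05)
p=P[m];print(len(p),p.mean(0),(p.min(0)+p.max(0))/2,p.max(0)-p.min(0),robot.get_state()['ft_force'])
E
```

```text
time_s: 5.03
tool_pos: [0.4812, 0.0037, 0.0746]
tool_rot: [-180.0, 0.5, 162.9]
ft_force: [1.1, -4.8, 5.2]
finger_gap: 0.0227
grip_force: 50.8
540 [0.61102599 0.03203491 0.13532485] [0.61278772 0.03248193 0.1339798 ] [0.05341284 0.05151525 0.01176168] [ 2.04743167 -3.75834037  7.71847648]
```

```bash
python3 -m inch '[0,2,-1.1,0,0, 0,1.8,-1,0,0, 0,0,0,0,0, 0,0,0,0,0]' 50; python3 -m inch '[0,-1.8,1,0,0, 1,0,0,0,0, 1,0,0,0,0, 1,0,0,0,0, 1,0,0,0,0, 1,0,0,0,0, 1,0,0,0,0]'
```

```text
time_s: 5.42
tool_pos: [0.4811, 0.0036, 0.0747]
tool_rot: [179.7, 1.0, 162.9]
ft_force: [19.9, 0.6, -8.9]
finger_gap: 0.0229
grip_force: 50.1
time_s: 6.0
tool_pos: [0.4762, 0.0044, 0.0711]
tool_rot: [180.0, -0.0, 162.9]
ft_force: [-0.5, -0.4, -0.1]
finger_gap: 0.0856
grip_force: 0.0
```

```bash
python3 -m inch '[1,0,0,-30,0, 1,0,0,-30,0, 1,0,0,-30,0, 1,0,0,-30,0, 1,0,0,-30,0, 1,-24.5,13.3,-10,0, 1,-24.5,13.3,0,0, 1,-24.5,13.3,0,0, 1,-24.5,13.3,0,0, 1,-24.5,13.3,0,0, 1,0,0,0,0]'; python3 -c "
from h import *
print(robot.get_state()['qpos'])
im,d=cap('top','top2.png');cv2.imwrite('pics/c2.png',cv2.resize(im[100:350,180:480,::-1],None,fx=2,fy=2))"
```

```text
time_s: 6.92
tool_pos: [0.6162, 0.0325, 0.2303]
tool_rot: [180.0, 0.0, 162.9]
ft_force: [-1.4, 0.2, 0.1]
finger_gap: 0.0854
grip_force: 0.0
[-1.97947844e+00  3.73594323e+00  1.00102514e+02  2.67219886e-02
  7.61471471e+01 -7.49028797e+01]
```

View pics/c2.png

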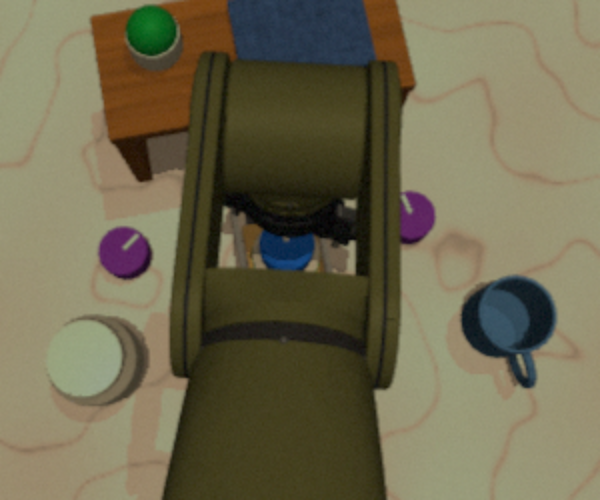

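```bash
python3 -m inch '[1,2.9,-1.4,20,0, 1,0,0,25,0, 1,0,0,25,0, 1,0,0,20,0, 1,0,0,12,0, 1,0,0,6.5,0, 1,0,0,0,0]' 100; python3 -m inch '[0,0,0,0,0, 0,0,0,0,0, 0,0,0,0,0, 0,0,0,0,0, 0,0,0,0,0, 0,0,0,0,0]' 100
```

```text
time_s: 7.55
tool_pos: [0.6087, 0.0312, 0.1214]
tool_rot: [-180.0, -0.2, 162.9]
ft_force: [-0.8, -0.0, 0.6]
finger_gap: 0.0854
grip_force: 0.0
time_s: 8.05
tool_pos: [0.6111, 0.0314, 0.1244]
tool_rot: [179.9, 0.2, 162.9]
ft_force: [0.1, 0.8, 4.0]
finger_gap: 0.052
grip_force: 103.4
```

```bash
python3 -m inch '[0,0,0,2.5,0, 0,0,0,2.5,0, 0,0,0,2,0, 0,0,0,2,0, 0,0,0,0,0, 0,0,0,0,0]'
```

```text
time_s: 8.55
tool_pos: [0.6114, 0.0314, 0.1165]
tool_rot: [179.9, 0.2, 162.9]
ft_force: [-1.7, 0.5, 10.5]
finger_gap: 0.0516
grip_force: 104.1
```

```bash
python3 -m inch '[0,0,0,1.5,0, 0,0,0,1.5,0, 0,0,0,0,0, 0,0,0,0,0]'
```

```text
time_s: 8.88
tool_pos: [0.613, 0.0317, 0.1164]
tool_rot: [179.8, 0.4, 162.9]
ft_force: [-4.4, 1.9, 19.2]
finger_gap: 0.0518
grip_force: 105.1
```

```bash
python3 -m inch '[0,0,0,0,-0.08, 0,0,0,0,-0.08, 0,0,0,0,-0.08, 0,0,0,0,-0.08, 0,0,0,0,-0.08, 0,0,0,0,-0.08, 0,0,0,0,-0.08, 0,0,0,0,-0.08, 0,0,0,0,-0.08, 0,0,0,0,-0.08, 0,0,0,0,-0.08, 0,0,0,0,-0.08, 0,0,0,0,-0.08, 0,0,0,0,-0.08, 0,0,0,0,0, 0,0,0,0,0]'; python3 -c "
from h import *
s=robot.get_state();print(s['ft_torque'],s['ft_force'],s['qpos'])
im,d=cap('top','top3.png');cv2.imwrite('pics/c3.png',cv2.resize(im[170:270,260:400,::-1],None,fx=5,fy=5,interpolation=2))"
```

```text
time_s: 10.22
tool_pos: [0.6144, 0.0318, 0.1166]
tool_rot: [-179.6, 0.5, -132.9]
ft_force: [2.1, 2.4, 14.9]
finger_gap: 0.0517
grip_force: 104.6
[ 0.41260287 -0.07602251 -0.00649514] [ 2.11958448  2.37211078 14.89227488] [-2.06912567e+00  9.13978546e+00  1.05780537e+02  8.27500497e-02
  6.44425908e+01 -1.39155254e+02]
```

View pics/c3.png

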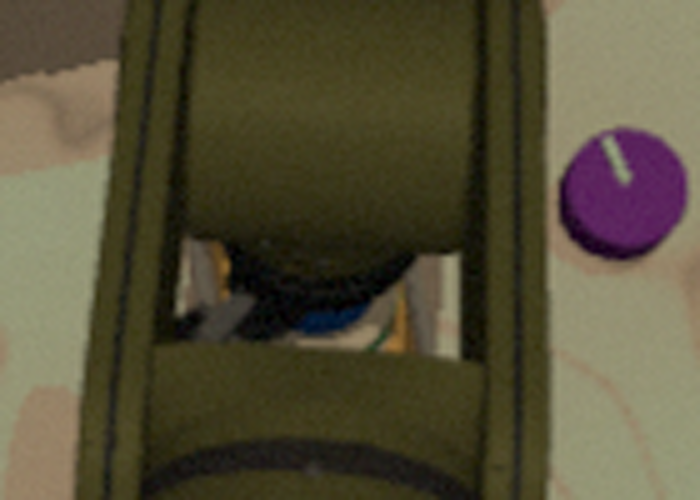

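```bash
python3 -m inch '[0,0,0,0,-0.08, 0,0,0,0,0, 0,0,0,-3,0, 0,0,0,-3,0, 0,0,0,-3,0, 0,0,0,-3,0, 0,0,0,-3,0, 0,0,0,-3,0, 0,0,0,0,0]'
```

```text
time_s: 11.02
tool_pos: [0.6103, 0.0313, 0.1287]
tool_rot: [-180.0, 0.0, -128.4]
ft_force: [4.7, 0.5, 0.5]
finger_gap: 0.0518
grip_force: 104.8
```

```bash
python3 -m inch '[0,0,0,-4,0, 0,0,0,-4,0, 0,0,0,-4,0, 0,0,0,-4,0, 0,0,0,-4,0, 0,0,0,-4,0, 0,0,0,-4,0, 0,0,0,-4,0, 0,0,0,-4,0, 0,0,0,-4,0, 0,0,0,-4,0, 0,0,0,-4,0, 0,0,0,-4,0, 0,0,0,-4,0, 0,0,0,-3,0, 0,0,0,0,0, 0,0,0,0,0, 0,0,0,0,0, 0,0,0,0,0]'; python3 -c "
from h import *
s=robot.get_state();print(s['ft_torque'],s['ft_force'])
im,d=cap('top');im2,_=cap('scene');
for n in ('top','scene'): print(n,[(np.round(r['bbox']),r['p']) for r in vision.find_in(n,'cap_center')[:4]])
f=lambda a,v,u:cv2.resize(a[v:v+140,u:u+200,::-1],None,fx=2,fy=2,interpolation=2)
cv2.imwrite('pics/c4.png',cv2.vconcat([f(im,150,220),f(im2,120,200)]))"
```

```text
time_s: 12.6
tool_pos: [0.6098, 0.0313, 0.1874]
tool_rot: [180.0, -0.0, -128.4]
ft_force: [0.6, -0.1, -0.8]
finger_gap: 0.052
grip_force: 105.4
[-0.02003739  0.01050689  0.0009439 ] [ 0.62709277 -0.11686853 -0.78640752]
top [(array([388., 209.,  20.,  28.]), 0.9), (array([244., 227.,  28.,  30.]), 0.6), (array([331., 231.,  11.,   7.]), 0.46)]
scene [(array([266., 250.,  23.,  32.]), 0.85), (array([314., 174.,  10.,  25.]), 0.52)]
```

View pics/c4.png

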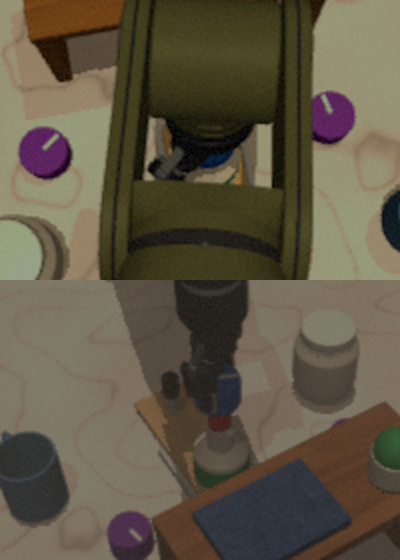

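The scene crop shows the blue cap in the gripper at about (228,388), with the jar's red disc exposed below it at (218,420). Mug and canister are unmoved. I'll check the heights.

```bash
python3 -c "
from h import *
im,d=cap('scene');P=cloud('scene',d);i=im.astype(int)
n=np.hypot(P[...,0]-.613,P[...,1]-.032)<.05
b=n&(i[...,2]>i[...,0]+40);r=n&(i[...,0]>i[...,2]+50)&(P[...,2]>.09)
for m in(b,r): print(m.sum(),np.round(np.percentile(P[m],[3,50,97],axis=0),4))
im,d=cap('top');P=cloud('top',d);m=(im.max(-1)<70)&(P[...,2]>.06)&(P[...,2]<.095)&(np.hypot(P[...,0]-.481,P[...,1]-.004)<.04);print('knob',m.sum(),P[m].mean(0) if m.any() else '')
"
```

```text
Traceback (most recent call last):
IndexError: index -1 is out of bounds for axis 0 with size 0
```

```bash
python3 -c "
from h import *
im,d=cap('scene');P=cloud('scene',d);i=im.astype(int)
n=np.hypot(P[...,0]-.613,P[...,1]-.032)<.06
b=n&(i[...,2]>i[...,0]+15)&(P[...,2]>.1);r=n&(i[...,0]>i[...,2]+30)&(i[...,0]>i[...,1]+35)&(P[...,2]>.09)
for m in(b,r): print(m.sum(),np.round(np.percentile(P[m],[3,50,97],axis=0),4) if m.any() else '')
im,d=cap('top');P=cloud('top',d);m=(im.max(-1)<70)&(P[...,2]>.06)&(P[...,2]<.095)&(np.hypot(P[...,0]-.481,P[...,1]-.004)<.04);print('knob',m.sum(),P[m].mean(0) if m.any() else '')
"
```

```text
46 [[0.6029 0.0263 0.1737]
 [0.6334 0.0394 0.1958]
 [0.6391 0.0499 0.1981]]
3 [[0.6142 0.0204 0.1274]
 [0.6143 0.025  0.1291]
 [0.6174 0.0289 0.1292]]
knob 0
```

```bash
python3 -c "
from bench import robot
print(robot.finish_job())"
```

```text
the job is handed in; nothing more can be done
None
```

The job is handed in at about 13 s on the clock: the tray is pulled out to its end stop, the cap was pressed to the bottom, turned about 69° anticlockwise and lifted off. It is held upright and still about 3 cm above the jar's mouth, and the mug and canister look unmoved in the last pictures.

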